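Set the eaves overhang of a roof batten and hold it

TASK

Slide the roof batten out over the edge of the clamped timber block, keeping it flat on the block, until its red outer end is level with the yellow pointer of the overhang gauge and the batten sticks out square to that edge. By then it is past its balance point and would tip, so keep hold of it with the gripper and finish while still holding it there, ready for fixing. Do not touch the gauge, and leave the tin, the seam roller and the hammer where they are.

Things in the scene. Friction and masses are not known exactly. Their poses are not given: they have to be found in the camera images.
- batten_centre (a point): centre (half-way along, across and up) of the loose timber roof batten, 360 long x 48 wide x 24 mm thick, about 0.25 to 0.5 kg evenly spread, lying flat on the block. Its x runs along the batten to the red outer end, y across its width, z up. It starts up to 0.1 rad askew of the block, with 30 to 80 mm of its red end already sticking out; it tips once this centre is past the block's edge unless it is held
- batten_outer_end (a point): centre of the end face at the batten's outer end (the last 30 mm are painted red), 180 mm from batten_centre along x; axes as batten_centre
- block_edge (a point): middle of the upper outer edge of the fixed timber block (300 long x 160 wide x 90 mm high, black membrane on top, small steel brackets low at its long sides). x points level outward, square to the edge, the way the batten is to slide; y runs along the edge, z up. The block's top is at this height and reaches 300 mm back from here in -x and 80 mm to either side in y
- gauge_mark (a point): tip of the yellow pointer of the fixed overhang gauge, at its top. Axes parallel to block_edge's. The pointer, 8 mm wide in x, runs 29 mm from here in -y to a black clamp on an upright post; its middle line (x = 0) is the mark for the batten's outer end, 205 to 250 mm out from the edge. The tip lies about 50 mm to the -y side of the block's middle line (y = 0 of block_edge)
- gauge: the overhang gauge itself, 118 mm high on a dark steel base 70 x 60 mm, fixed to the bench; origin on the bench straight below gauge_mark
- block: the timber block itself; origin at the centre of its underside, axes as block_edge
- batten: the batten's body; origin at the centre of its underside, axes as batten_centre
- primer_tin: primer tin, bystander, diameter 90 x 112 mm high, origin at the centre of its underside
- tin_centre (a point): centre of the primer tin
- seam_roller: seam roller, bystander, 200 mm long, 30 mm high: dark wooden handle and orange wheel; origin at its middle on the bench, x towards the wheel
- roller_centre (a point): centre of the seam roller
- hammer: hammer, bystander, 260 mm long, lying on the bench, x from the handle to the head
- hammer_grip (a point): middle of the hammer's handle
Mind the look-alikes: they are no part of the job. Leave any turquoise look-alike of the gauge alone.

How it is judged:
By the outcome, as a careful person would: the job done as asked, in the order asked, and still so for the second after the job is handed in, while the arm keeps its last pose, push and grip.
It also fails if it takes over 38 s, if anything falls off the work surface, if the arm or the gripper's body presses on something with over 40 N, if the wrist force passes 120 N, or if a joint passes its speed limit or range.

ROBOT

A 6-joint arm with a two-finger parallel gripper is mounted at the origin on the work surface. World frame = base frame: x ahead of the robot, y to its left, z up, the work surface at z = 0. Lengths are in m, angles in rad, forces in N, time in s.
With the tool pointing down it reaches from about 0.225 to 0.875 m from the base axis. Payload 3.4 kg.
Tool frame: the origin (TCP) lies between the finger pads; the fingertips stand 19 mm ahead of it and the grasp point (between the pads) is the TCP; z points along the fingers, y is the line along which they close (so a half turn about z gives the same grasp; the last joint's range is limited). The gripper opens to 85 mm and grips with 20 to 120 N. Pads are 22 mm wide; open, the fingers measure 114 mm over their backs; the gripper's body (76 mm by 85 mm) begins 54 mm behind the grasp point. The pads swing forward as they close: fully open they stand 13 mm farther back than shut.
Start: joints at [1.064, 0.276, 1.505, -0, 1.361, -0.121], TCP at [0.216, 0.533, 0.25] pointing down, gripper open.
Joint ranges: [-2.89, 2.89], [-0.75, 2.08], [0.22, 2.7], [-1.18, 4.32], [0.11, 2.71], [-2.7, 2.7]. Speed limits (rad/s): [2.57, 2.57, 3.14, 3.14, 3.14, 3.14].

INTERFACE

Orientations are given as a unit quaternion [w, x, y, z].
In Python, from rig import get_state, imaging, ticket gives the robot as it stands. The module is installed in compiled form; this text tells all that it offers.
- The arm moves only by the shell command python3 -m inch 'ROWS' [FORCE]. ROWS is JSON, a list of rows, each an object with "claw": the opening, from -1 (shut) to 1 (fully open); "travel": the shift along the world's x, y, z in units of 200 mm (1.0 is 200 mm), a list of three; "turn": the turn about the world's z in units of 180 degrees (1.0 is 180 degrees). A call has 1 to 5 rows; each row is the pose to reach, as a shift and turn from the pose commanded when the call began, turning the shorter way round; what a row does not reach only later rows make up. A row lasts 1/10 s, in which the tool goes at most 50 mm and 8.59 degrees, less where a joint would pass 70% of its speed; a pose out of reach is approached as far as the arm can. A call with a number of a shift or a turn outside -1 to 1 is refused whole. A call with a gripper value outside its range is refused whole. The fingers move at their own pace and stop on an object; FORCE is the grip in N (left out, the last holds). Time passes only in rows, so rows that repeat a pose let the fingers close. It gives the time, the measured TCP pose, the force, the opening and the grip force at its end, in the units of the state.
- get_state(): the state, without advancing time (a new reading comes with each control period).
- imaging.get_image(name): name is "scene" or "top" or "wrist"; returns the picture (420x560x3 uint8, red, green, blue); there is no depth.
- imaging.camera_params(name): a dict with "camera_matrix" (3x3 intrinsics, pixels), "k1" (the pictures are not rectified: a ray, as slopes to the right and down, at radius r is drawn at 1 + k1 r^2 times it, then the intrinsics apply), "cam_to_world" (4x4, takes a point from camera to world coordinates); the wrist camera has in their place "T_tool_cam" (4x4, takes a point from camera to tool coordinates, whose origin is the TCP and whose axes are the flange's). Camera axes: x right, y down, z forward; pixel columns grow to the right and rows downward; lengths in m; the calibration is good to about 2 mm. A picture is of the moment at which its call begins: read the wrist's pose just before it. camera_params takes no time and is no camera call.
- ticket.sign_off(): hands the job in; it is judged then, once.
The state is a dict: "clock": time; "qpos": joint angles; "qd": joint speeds; "effort": joint torques, N m; "position": TCP position; "ee_rot": TCP orientation; "contact_force": force on the tool from outside, world axes, zero at the start; "moment": the same for the moment, N m; "width": finger opening in m; "gripper_force": force on a finger pad.
Only numpy, scipy, OpenCV 4.12 (cv2) and the standard library are available. Lean on these libraries where they do the work, as an engineer would, in place of code of your own. Each camera call takes 0.05 s, during which the arm holds its last target. There are 200 camera calls.

## Working session

There is one attempt and no reset: what is moved stays moved. The work goes in short steps, Python scripts to look and compute and a shell command to move; the robot and the scene stay as the last step left them, time stands still between calls to the robot, and variables do not carry over. Pictures are saved under pics/ and viewed, at most 10 in all, crops included, and the job is handed in when it is done.

```bash
mkdir -p pics; cat > h.py <<'E'
import numpy as np, cv2
from rig import get_state, imaging, ticket
from scipy.spatial.transform import Rotation as R
def pose(name,st=None):
    p=imaging.camera_params(name)
    if name!="wrist": return p,np.array(p["cam_to_world"])
    st=st or get_state(); q=st["ee_rot"]; T=np.eye(4)
    T[:3,:3]=R.from_quat([q[1],q[2],q[3],q[0]]).as_matrix(); T[:3,3]=st["position"]
    return p,T@np.array(p["T_tool_cam"])
def ray(name,uv,st=None):
    p,T=pose(name,st); K=np.array(p["camera_matrix"])
    d=cv2.undistortPoints(np.array(uv,float).reshape(-1,1,2),K,np.array([p["k1"],0,0,0.]))[:,0]
    return T[:3,3],np.c_[d,np.ones(len(d))]@T[:3,:3].T
def onz(name,uv,z,st=None):
    o,d=ray(name,uv,st); return o+d*((z-o[2])/d[:,2])[:,None]
def tri(a,b):  # [(o,d),(o,d)] rows
    (o1,D1),(o2,D2)=a,b; out=[]
    for d1,d2 in zip(D1,D2):
        s=np.linalg.lstsq(np.c_[d1,-d2],o2-o1,rcond=None)[0]
        p,q=o1+s[0]*d1,o2+s[1]*d2; out.append(np.r_[(p+q)/2,np.linalg.norm(p-q)])
    return np.array(out)
def snap(name,f):
    im=cv2.cvtColor(imaging.get_image(name),cv2.COLOR_RGB2BGR); cv2.imwrite("pics/"+f,im); return im
E
python3 - <<'E'
from h import *
snap("scene","s0.png");snap("top","t0.png")
for n in("scene","top"):print(np.round(pose(n)[1],2))
print(imaging.camera_params("wrist"));print(get_state())
E
```

```text
[[-0.67  0.49 -0.55  1.08]
 [ 0.74  0.46 -0.49  0.49]
 [ 0.01 -0.74 -0.68  0.74]
 [ 0.    0.    0.    1.  ]]
[[ 0.02 -0.98  0.2   0.27]
 [-1.   -0.02 -0.02  0.04]
 [ 0.02 -0.2  -0.98  1.44]
 [ 0.    0.    0.    1.  ]]
{'camera_matrix': array([[367.41866933,   0.        , 276.27604896],
       [  0.        , 367.41866933, 207.03884157],
       [  0.        ,   0.        ,   1.        ]]), 'k1': 0.018111115224038587, 'T_tool_cam': array([[ 7.82530015e-04, -9.53824636e-01, -3.00363032e-01,
         7.67507679e-02],
       [ 9.99999656e-01,  6.63651198e-04,  4.97807210e-04,
         7.11812021e-04],
       [-2.75484494e-04, -3.00363318e-01,  9.53824827e-01,
        -1.23984058e-01],
       [ 0.00000000e+00,  0.00000000e+00,  0.00000000e+00,
         1.00000000e+00]])}
{'clock': 0.1, 'qpos': array([ 1.06400134e+00,  2.76531378e-01,  1.50601021e+00, -1.98442418e-05,
        1.36073058e+00, -1.21009779e-01]), 'qd': array([ 0.00045707, -0.00235694, -0.00347812, -0.0001235 , -0.00028079,
        0.00037569]), 'effort': array([ 5.13583982e-04, -4.17701519e+01, -2.46401989e+01, -1.93897758e-04,
        5.83069981e-03,  9.03137106e-06]), 'position': array([0.21616017, 0.53233429, 0.24952495]), 'ee_rot': array([-2.50065648e-04,  1.91696541e-01,  9.81453886e-01, -8.01718201e-04]), 'contact_force': array([0.13858831, 0.98715495, 0.559191  ]), 'moment': array([-0.05459017, -0.00093239, -0.01139192]), 'gripper_force': 0.0, 'width': 0.08543480879608936}
```

View pics/s0.png

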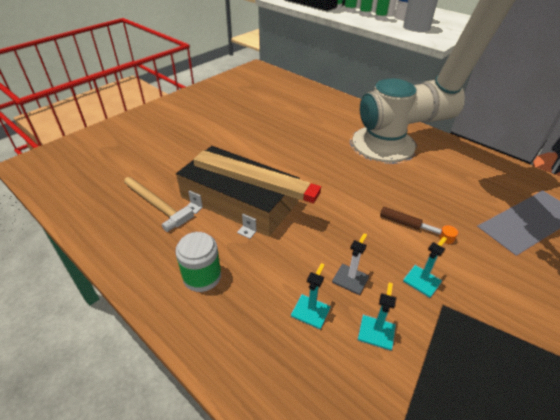

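View pics/t0.png

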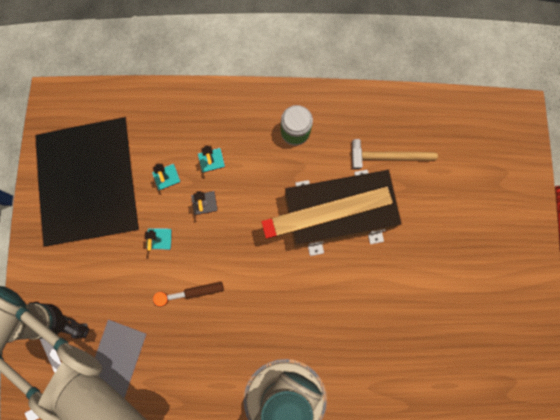

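The gauge with the dark steel base is at scene (350,278) and top (205,203). The turquoise look-alikes are at top (212,158), (166,177) and (158,240). The batten's red end is at scene (312,193) and top (268,228), and its body is at top (335,212). Next I'll check the choice in a close crop.

```bash
python3 - <<'E'
from h import *
t=cv2.imread("pics/t0.png"); s=cv2.imread("pics/s0.png")
a=cv2.resize(t[140:255,180:415],None,fx=3.4,fy=3.4,interpolation=cv2.INTER_CUBIC)
b=cv2.resize(s[140:300,170:390],None,fx=1.25,fy=1.25,interpolation=cv2.INTER_CUBIC)
c=np.zeros((a.shape[0]+b.shape[0],a.shape[1],3),np.uint8); c[:a.shape[0]]=a; c[a.shape[0]:,:b.shape[1]]=b
cv2.imwrite("pics/c1.png",c); print(c.shape)
for n,im in(("top",t),("scene",s)):
    h=cv2.cvtColor(im,cv2.COLOR_BGR2HSV)
    y=cv2.inRange(h,(22,180,150),(32,255,255)); r=cv2.inRange(h,(0,190,80),(4,255,255))|cv2.inRange(h,(174,190,80),(180,255,255))
    for nm,m in(("yel",y),("red",r)):
        k,l,st,ce=cv2.connectedComponentsWithStats(m)
        for i in range(1,k):
            if st[i,4]>8: print(n,nm,st[i],ce[i].round(1))
E
```

```text
(591, 799, 3)
top red [556 187   4  44  92] [558.2 203.4]
top red [262 219  14  19 178] [268.4 228.3]
scene yel [360 234   6   9  25] [362.7 237.6]
scene yel [439 238   6   7  22] [441.6 241.1]
scene yel [317 264   7  10  32] [319.8 268.4]
scene yel [388 283   4  11  35] [389.4 288.1]
scene red [   0   19  189   89 1431] [88.7 64.7]
scene red [  0 113  38  34 193] [ 18.2 130.5]
scene red [ 15 146  12   8  31] [ 19.4 149.2]
scene red [304 184  17  19 207] [311.7 192.6]
```

View pics/c1.png

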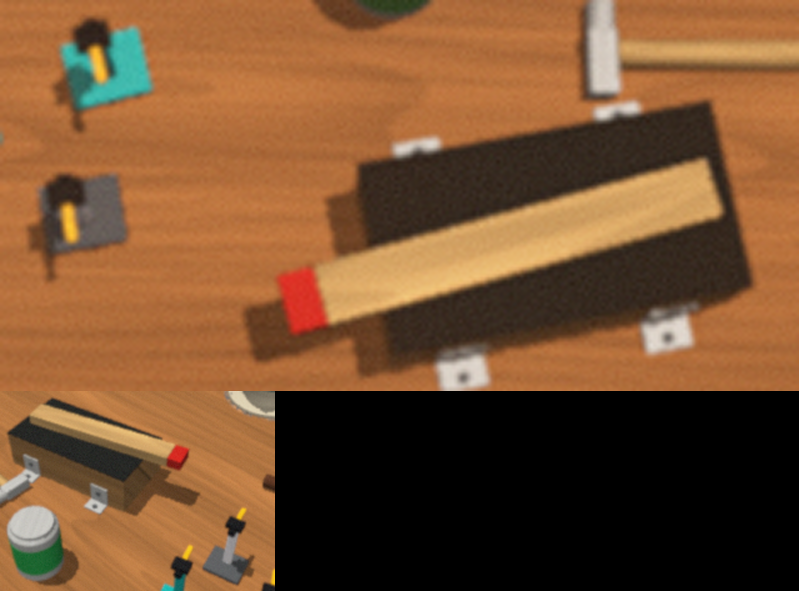

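The crop confirms the choice. The gauge on the dark base has its pointer tip at about top (200.7,211), pointing down in the picture. The batten's red end is at top (262–276, 219–238), and the block's top outer corner is at about (285,188).

```bash
python3 - <<'E'
from h import *
f=lambda P:(np.array(P,float)+.5)/3.4-.5+[180,140]
g=lambda P:(np.array(P,float)-[0,391]+.5)/1.25-.5+[170,140]
bt=f([(279,274),(293,334),(723,214),(708,158)])
B=onz("top",bt,.114)[:,:2]; print("batten",B.round(4)); print(np.linalg.norm(np.roll(B,-1,0)-B,axis=1).round(4))
k=f([(358,163),(388,357),(751,288),(711,101)])
K=onz("top",k,.09)[:,:2]; print("block",K.round(4)); print(np.linalg.norm(np.roll(K,-1,0)-K,axis=1).round(4))
a=lambda v:np.degrees(np.arctan2(v[1],v[0])).round(2)
print("bat ang",a(B[0]-B[3]),a(B[1]-B[2]),"block ang",a(K[0]-K[3]),a(K[1]-K[2]),a(K[1]-K[0])+180-90)
# gauge tip: top crop (71,240); scene tip
tp=f([(72,241)]); print("tip",onz("top",tp,.118))
print("tri tip",tri(ray("top",tp),ray("scene",[(365,234)])))
print("tri red/edge corners",tri(ray("top",bt[[3]]),ray("scene",g([(52,401)]))),tri(ray("top",f([(358,163)])),ray("scene",g([(124,481)]))))
print("red",tri(ray("top",[(268.4,228.3)]),ray("scene",[(311.7,191)])))
print(pose("top")[1][:3,3],pose("scene")[1][:3,3])
E
```

```text
batten [[ 0.4908  0.0725]
 [ 0.4434  0.0602]
 [ 0.5477 -0.2836]
 [ 0.5938 -0.2723]]
[0.049  0.3592 0.0475 0.3598]
block [[ 0.588   0.0112]
 [ 0.4297 -0.0157]
 [ 0.4916 -0.3114]
 [ 0.6485 -0.2818]]
[0.1606 0.3021 0.1597 0.2992]
bat ang 106.63 106.88 block ang 101.68 101.83 -80.35
tip [[0.51270615 0.23713762 0.118     ]]
tri tip [[5.13319574e-01 2.37402270e-01 1.15101194e-01 3.83422990e-04]]
tri red/edge corners [[ 0.56889996 -0.24576574  0.15497     0.04274131]] [[0.58754014 0.01209263 0.08902588 0.00218058]]
red [[0.47093728 0.05318891 0.10702667 0.00195785]]
[0.27224501 0.03848126 1.4353469 ] [1.07859594 0.48539269 0.7361912 ]
```

```bash
R='{"claw":1,"travel":[0.65,-1,0.25],"turn":-0.142}'; python3 -m inch '[{"claw":1,"travel":[0.65,-1,0.25],"turn":-0.142},{"claw":1,"travel":[0.65,-1,0.25],"turn":-0.142},{"claw":1,"travel":[0.65,-1,0.25],"turn":-0.142},{"claw":1,"travel":[0.65,-1,0.25],"turn":-0.142},{"claw":1,"travel":[0.65,-1,0.25],"turn":-0.142}]' 60
python3 -m inch '[{"claw":1,"travel":[0.7,-1,0],"turn":-0.142},{"claw":1,"travel":[0.7,-1,0],"turn":-0.142},{"claw":1,"travel":[0.7,-1,0],"turn":-0.142},{"claw":1,"travel":[0.7,-1,0],"turn":-0.142},{"claw":1,"travel":[0.7,-1,0],"turn":-0.142}]'
python3 -m inch '[{"claw":1,"travel":[0,0,0],"turn":0},{"claw":1,"travel":[0,0,0],"turn":0}]'
python3 - <<'E'
from h import *
import json
s=get_state(); im=snap("wrist","w1.png"); json.dump({k:list(map(float,s[k])) for k in("position","ee_rot")},open("w1.json","w"))
print(s["position"],s["ee_rot"],s["clock"])
E
```

```text
clock: 0.6
position: [0.347, 0.3307, 0.3005]
ee_rot: [0.0, 0.404, 0.915, -0.0]
contact_force: [0.1, 0.0, 0.5]
width: 0.0852
gripper_force: 0.0
clock: 1.1
position: [0.4872, 0.1305, 0.3001]
ee_rot: [0.0, 0.597, 0.802, -0.0]
contact_force: [0.5, -0.1, -0.2]
width: 0.0854
gripper_force: 0.0
clock: 1.3
position: [0.4864, 0.132, 0.2997]
ee_rot: [-0.001, 0.597, 0.802, -0.0]
contact_force: [0.2, 0.8, 0.3]
width: 0.0855
gripper_force: 0.0
[0.48640896 0.132009   0.29967505] [-8.61982078e-04  5.97456301e-01  8.01900934e-01 -3.41089467e-04] 1.3
```

View pics/w1.png

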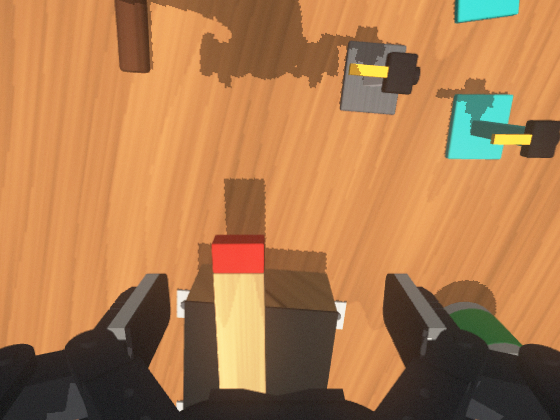

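The wrist view shows the real gauge's pointer tip at (350,70), the red end's top edge at v≈243, u 213–265, and the block's edge running from (187,303) to (335,311). I'll refine these with masks.

```bash
cat > m.py <<'E'
from h import *
import json
s=json.load(open("w1.json")); im=cv2.imread("pics/w1.png"); h=cv2.cvtColor(im,cv2.COLOR_BGR2HSV)
fit=lambda P:np.polyfit(*np.array(P,float).T,1)
# pointer
y=cv2.inRange(h,(20,170,140),(34,255,255))[50:90,340:392]
ys,xs=np.nonzero(y); xs=xs+340; ys=ys+50
print("yel",xs.min(),xs.max(),[(c,ys[xs==c].min(),ys[xs==c].max()) for c in range(xs.min(),xs.max(),5)])
print("redcol",[tuple(im[v,240]) for v in range(232,250,1)])
for c in(195,205,280,300,320): print(c,[int(im[v,c].sum()) for v in range(296,318)])
E
python3 m.py; python3 - <<'E'
import cv2,numpy as np
im=cv2.imread("pics/w1.png")
a=cv2.resize(im[225:325,170:350],None,fx=4.4,fy=4.4,interpolation=cv2.INTER_CUBIC);b=cv2.resize(im[45:75+20,330:430],None,fx=3,fy=3,interpolation=cv2.INTER_CUBIC)
c=np.zeros((600,792,3),np.uint8);c[:440]=a;c[441:591,:300]=b;cv2.imwrite("pics/c2.png",c)
E
```

```text
yel 350 388 [(350, np.int64(66), np.int64(67)), (355, np.int64(64), np.int64(72)), (360, np.int64(65), np.int64(74)), (365, np.int64(65), np.int64(75)), (370, np.int64(65), np.int64(75)), (375, np.int64(66), np.int64(76)), (380, np.int64(66), np.int64(76)), (385, np.int64(66), np.int64(77))]
redcol [(np.uint8(50), np.uint8(88), np.uint8(138)), (np.uint8(51), np.uint8(87), np.uint8(139)), (np.uint8(48), np.uint8(77), np.uint8(139)), (np.uint8(39), np.uint8(56), np.uint8(132)), (np.uint8(32), np.uint8(47), np.uint8(130)), (np.uint8(35), np.uint8(50), np.uint8(131)), (np.uint8(40), np.uint8(52), np.uint8(133)), (np.uint8(33), np.uint8(49), np.uint8(130)), (np.uint8(36), np.uint8(50), np.uint8(130)), (np.uint8(32), np.uint8(46), np.uint8(129)), (np.uint8(30), np.uint8(44), np.uint8(129)), (np.uint8(39), np.uint8(56), np.uint8(169)), (np.uint8(52), np.uint8(67), np.uint8(228)), (np.uint8(59), np.uint8(75), np.uint8(246)), (np.uint8(58), np.uint8(73), np.uint8(248)), (np.uint8(60), np.uint8(77), np.uint8(248)), (np.uint8(60), np.uint8(73), np.uint8(248)), (np.uint8(57), np.uint8(73), np.uint8(247))]
195 [269, 262, 269, 276, 259, 193, 185, 207, 202, 209, 204, 211, 208, 193, 200, 207, 209, 211, 213, 211, 201, 208]
205 [264, 278, 273, 267, 275, 259, 189, 197, 222, 202, 220, 206, 223, 224, 219, 210, 220, 223, 223, 207, 214, 211]
280 [239, 240, 235, 228, 224, 224, 194, 187, 206, 223, 223, 183, 186, 209, 201, 207, 211, 211, 212, 205, 200, 203]
300 [240, 245, 245, 247, 224, 225, 220, 234, 226, 232, 228, 239, 212, 138, 170, 197, 185, 182, 185, 183, 199, 189]
320 [239, 234, 244, 234, 238, 234, 241, 236, 235, 240, 240, 229, 237, 240, 177, 159, 178, 187, 186, 184, 185, 197]
```

View pics/c2.png

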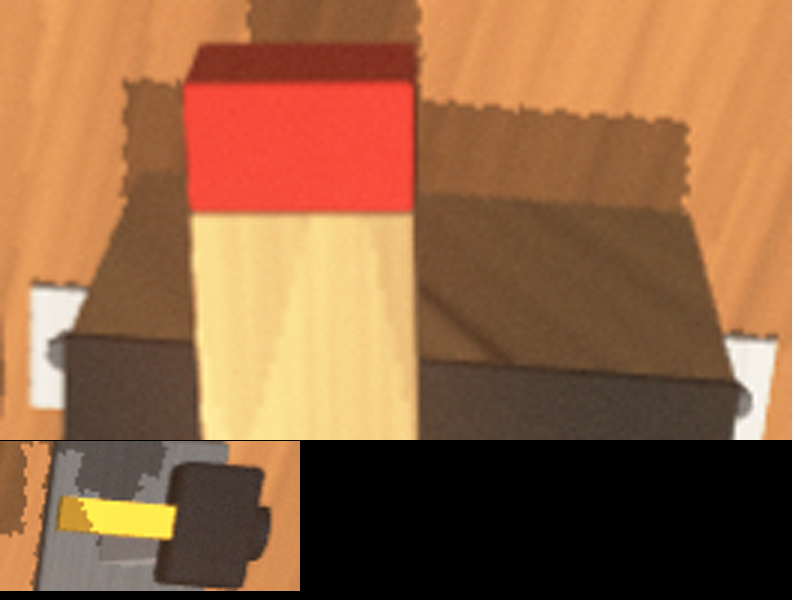

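The crop shows the batten's top end corners at (212,243.8) and (264.3,243.6), the block edge corners at (185,301) and (337,312), and the pointer tip middle at (349.7,69).

```bash
cat > n.py <<'E'
from h import *
import json
s=json.load(open("w1.json"))
A=lambda P:(np.array(P,float)+.5)/4.4-.5+[170,225]
C=lambda P:(np.array(P,float)-[0,441]+.5)/3-.5+[330,45]
ea=onz("wrist",A([(185,83),(415,82)]),.114,s); ed=onz("wrist",A([(66,335),(735,383)]),.09,s)
pt=onz("wrist",C([(60,497),(58,530),(177,505),(175,540)]),.118,s)
tip=pt[:2].mean(0); pe=pt[2:].mean(0)
for n,v in(("end",ea),("edge",ed),("tip",[tip,pe])): print(n,np.array(v)[:,:2].round(4),np.linalg.norm(np.array(v)[1]-np.array(v)[0]).round(4))
dg=lambda v:np.degrees(np.arctan2(v[1],v[0])).round(2)
print("square from end",dg(ea[1]-ea[0])+90,"edge",dg(ed[1]-ed[0])+90,"pointer",dg(pe-tip)+90)
# heights: top+wrist
f=lambda P:(np.array(P,float)+.5)/3.4-.5+[180,140]
W=np.array([*A([(185,83),(415,82),(735,383)]),C([(59,513.5)])[0]]); T=f([(293,334),(279,274),(358,163),(72,241)])
print("tri",tri(ray("wrist",W,s),ray("top",T)).round(4))
# wrist long side of batten and block
for nm,z,P in(("batR",.114,[(415,82),(418,438)]),("batL",.114,[(185,83),(204,438)]),):
    q=onz("wrist",A(P),z,s); print(nm,dg(q[0]-q[1]))
for n,P in(("bl L",[(184.8,302),(184.5,390)]),("bl R",[(336.5,312),(334,388)])): q=onz("wrist",P,.09,s); print(n,dg(q[0]-q[1]))
E
python3 n.py
```

```text
end [[0.446  0.0628]
 [0.4916 0.0767]] 0.0476
edge [[ 0.433  -0.0184]
 [ 0.5877  0.0144]] 0.1581
tip [[0.5142 0.2384]
 [0.544  0.245 ]] 0.0305
square from end 106.93 edge 101.98 pointer 102.39
tri [[4.449e-01 6.000e-02 1.073e-01 1.500e-03]
 [4.924e-01 7.270e-02 1.045e-01 0.000e+00]
 [5.895e-01 1.120e-02 8.440e-02 4.000e-04]
 [5.197e-01 2.425e-01 8.160e-02 8.000e-04]]
batR 106.55
batL 106.56
bl L 102.42
bl R 107.71
```

```bash
python3 -m inch '[{"claw":1,"travel":[0.17,-1,-0.6],"turn":0},{"claw":1,"travel":[0.17,-1,-0.6],"turn":0},{"claw":1,"travel":[0.17,-1,-0.6],"turn":0},{"claw":1,"travel":[0.17,-1,-0.6],"turn":0},{"claw":1,"travel":[0.17,-1,-0.6],"turn":0}]'
python3 -m inch '[{"claw":1,"travel":[0,-0.18,0],"turn":0},{"claw":1,"travel":[0,-0.18,0],"turn":0},{"claw":1,"travel":[0,-0.18,-0.1],"turn":0},{"claw":1,"travel":[0,-0.18,-0.2],"turn":0},{"claw":1,"travel":[0,-0.18,-0.3],"turn":0}]'
python3 -m inch '[{"claw":1,"travel":[0,0,-0.03],"turn":0},{"claw":1,"travel":[0,0,-0.03],"turn":0}]'
python3 - <<'E'
from h import *
snap("wrist","w2.png")
E
```

```text
clock: 1.85
position: [0.5196, -0.0674, 0.1789]
ee_rot: [-0.001, 0.596, 0.803, -0.0]
contact_force: [0.3, -0.4, -0.1]
width: 0.0857
gripper_force: 0.0
clock: 2.35
position: [0.5204, -0.1009, 0.1203]
ee_rot: [0.0, 0.596, 0.803, 0.001]
contact_force: [0.1, 1.1, 0.4]
width: 0.0855
gripper_force: 0.0
clock: 2.55
position: [0.5198, -0.1014, 0.1139]
ee_rot: [-0.001, 0.596, 0.803, -0.0]
contact_force: [-0.1, 0.0, -0.1]
width: 0.0855
gripper_force: 0.0
```

View pics/w2.png

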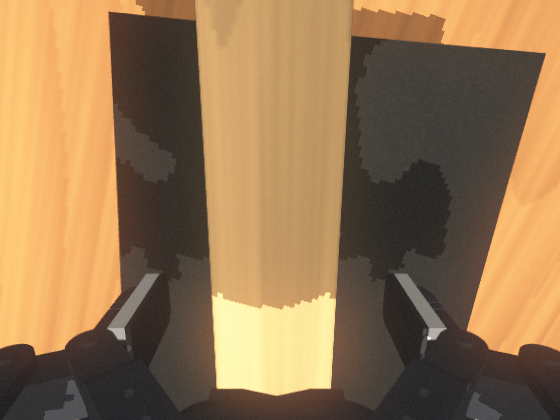

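The batten lies centred between the open fingers, at u 214–335 with the pads at 160 and 395. No contact force shows, so I'll close.

```bash
python3 -m inch '[{"claw":0.2,"travel":[0,0,0],"turn":0},{"claw":0.1,"travel":[0,0,0],"turn":0},{"claw":-0.2,"travel":[0,0,0],"turn":0},{"claw":-0.3,"travel":[0,0,0],"turn":0},{"claw":-0.3,"travel":[0,0,0],"turn":0}]' 70
python3 -m inch '[{"claw":-0.3,"travel":[0,0,0],"turn":0},{"claw":-0.3,"travel":[0,0,0],"turn":0},{"claw":-0.3,"travel":[0,0,0],"turn":0}]' 70
```

```text
clock: 3.1
position: [0.521, -0.1034, 0.1156]
ee_rot: [0.001, 0.596, 0.803, 0.0]
contact_force: [-0.6, 0.7, 5.3]
width: 0.0465
gripper_force: 75.2
clock: 3.4
position: [0.521, -0.1034, 0.1156]
ee_rot: [0.001, 0.596, 0.803, 0.0]
contact_force: [-0.0, 0.3, 5.8]
width: 0.0463
gripper_force: 75.2
```

```bash
python3 -m inch '[{"claw":-0.3,"travel":[-0.006,0.03,0.002],"turn":-0.001},{"claw":-0.3,"travel":[-0.016,0.08,0.004],"turn":-0.003},{"claw":-0.3,"travel":[-0.028,0.13,0.004],"turn":-0.006},{"claw":-0.3,"travel":[-0.038,0.18,0.004],"turn":-0.009},{"claw":-0.3,"travel":[-0.048,0.23,0.004],"turn":-0.012}]'
python3 -m inch '[{"claw":-0.3,"travel":[-0.01,0.05,0],"turn":-0.003},{"claw":-0.3,"travel":[-0.021,0.1,0],"turn":-0.006},{"claw":-0.3,"travel":[-0.032,0.15,0],"turn":-0.009},{"claw":-0.3,"travel":[-0.042,0.2,0],"turn":-0.012},{"claw":-0.3,"travel":[-0.053,0.25,0],"turn":-0.0152}]'
python3 -m inch '[{"claw":-0.3,"travel":[-0.01,0.05,0],"turn":0},{"claw":-0.3,"travel":[-0.021,0.1,0],"turn":0},{"claw":-0.3,"travel":[-0.032,0.15,0],"turn":0},{"claw":-0.3,"travel":[-0.042,0.2,0],"turn":0},{"claw":-0.3,"travel":[-0.052,0.24,0],"turn":0}]'
python3 -m inch '[{"claw":-0.3,"travel":[0,0,0],"turn":0},{"claw":-0.3,"travel":[0,0,0],"turn":0},{"claw":-0.3,"travel":[0,0,0],"turn":0}]'
python3 - <<'E'
from h import *
t=snap("top","t3.png"); s=snap("scene","s3.png"); snap("wrist","w3.png")
a=cv2.resize(t[140:255,180:380],None,fx=4,fy=4,interpolation=cv2.INTER_CUBIC)
b=cv2.resize(s[150:290,200:400],None,fx=1,fy=1)
c=np.zeros((600,800,3),np.uint8); c[:460]=a; c[460:600,:200]=b
cv2.imwrite("pics/c3.png",c)
E
```

```text
clock: 3.9
position: [0.5111, -0.0567, 0.1156]
ee_rot: [0.001, 0.611, 0.791, 0.0]
contact_force: [0.5, -3.9, 4.8]
width: 0.0461
gripper_force: 74.9
clock: 4.4
position: [0.5005, -0.0068, 0.1156]
ee_rot: [0.001, 0.63, 0.776, 0.0]
contact_force: [1.4, -4.4, 5.4]
width: 0.046
gripper_force: 75.0
clock: 4.9
position: [0.4894, 0.0418, 0.115]
ee_rot: [-0.0, 0.63, 0.777, -0.0]
contact_force: [0.9, -3.5, 4.5]
width: 0.0464
gripper_force: 74.8
clock: 5.2
position: [0.489, 0.0428, 0.1151]
ee_rot: [-0.002, 0.631, 0.776, 0.001]
contact_force: [-0.3, 3.2, 6.6]
width: 0.0461
gripper_force: 75.2
```

View pics/c3.png

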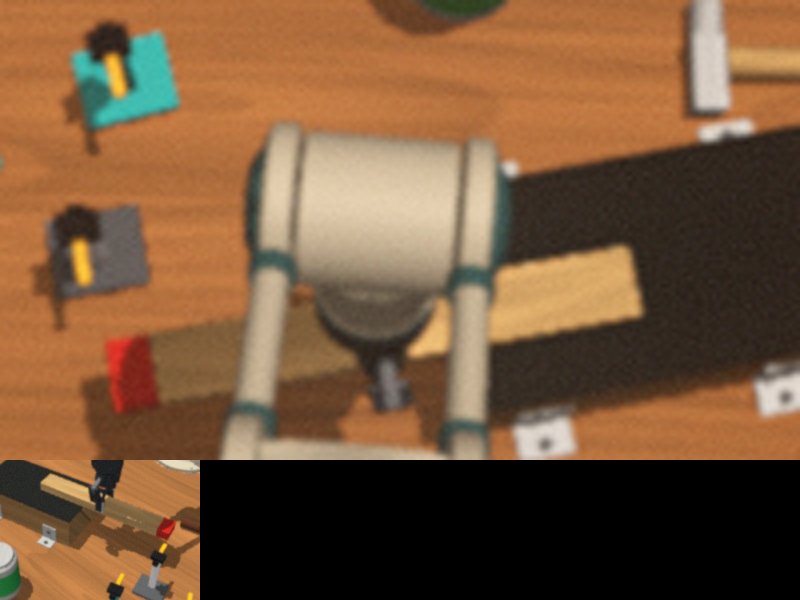

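The batten's end is at crop (106,343)–(116,412) and its inner end at (630,246)–(643,316). The pointer tip is at (84,284).

```bash
cat > f.py <<'E'
from h import *
f=lambda P:(np.array(P,float)+.5)/4-.5+[180,140]
B=onz("top",f([(106,343),(116,412),(643,316),(630,246)]),.114)[:,:2]
P=onz("top",f([(85,284),(78,240)]),.118)[:,:2]
L=lambda a,b:np.linalg.norm(a-b).round(4)
print(B.round(4),L(B[0],B[1]),L(B[0],B[3]),L(B[1],B[2]),P.round(4))
dg=lambda v:np.degrees(np.arctan2(v[1],v[0])).round(2)
print("bat",dg(B[0]-B[3]),dg(B[1]-B[2]),dg(B[0]-B[1])+90,"ptr",dg(P[1]-P[0])+90)
u=np.array([np.cos(np.radians(101.9)),np.sin(np.radians(101.9))]); e=B[:2].mean(0); c=B.mean(0)
print("end",e,"centre",c,"gap end",(P[0]-e)@u,"gap centre",(P[0]-c)@u-.18)
s=cv2.imread("pics/s3.png"); w=cv2.imread("pics/w3.png")
o=np.zeros((600,800,3),np.uint8); o[:360]=cv2.resize(s[170:260,250:400],None,fx=4,fy=4,interpolation=cv2.INTER_CUBIC)[:, :600] if 0 else np.pad(cv2.resize(s[170:260,250:400],None,fx=4,fy=4,interpolation=cv2.INTER_CUBIC),((0,0),(0,200),(0,0)))
o[360:,:320]=cv2.resize(w,(320,240)); cv2.imwrite("pics/c4.png",o)
E
python3 f.py
```

```text
[[ 0.4733  0.2214]
 [ 0.4269  0.2125]
 [ 0.5    -0.1397]
 [ 0.5481 -0.1309]] 0.0472 0.3602 0.3597 [[0.5124 0.237 ]
 [0.5426 0.2433]]
bat 101.99 101.73 100.82 ptr 101.86
end [0.45007992 0.21696215] centre [0.48706838 0.04082205] gap end 0.006731823519746804 gap centre 0.00671367262134015
```

View pics/c4.png

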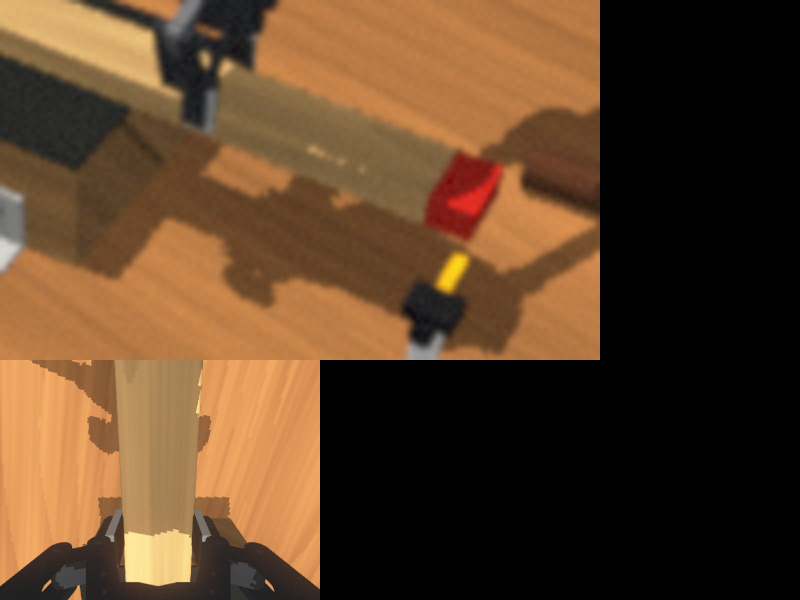

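```bash
python3 -m inch '[{"claw":-0.3,"travel":[-0.003,0.015,0.001],"turn":0},{"claw":-0.3,"travel":[-0.0064,0.0303,0.002],"turn":0},{"claw":-0.3,"travel":[-0.0064,0.0303,0.002],"turn":0},{"claw":-0.3,"travel":[-0.0064,0.0303,0.002],"turn":0},{"claw":-0.3,"travel":[-0.0064,0.0303,0.002],"turn":0}]'
python3 - <<'E'
from h import *
t=snap("top","t4.png"); s=snap("scene","s4.png")
st=get_state();print({k:st[k] for k in("position","contact_force","moment","ee_rot")})
q=st["ee_rot"];print("tool z",R.from_quat([q[1],q[2],q[3],q[0]]).as_matrix()[:,2])
a=cv2.resize(t[190:250,185:265],None,fx=6,fy=6,interpolation=cv2.INTER_CUBIC)  #480x360
# 40x target line in scene: project end-line corner candidates
def proj(n,X):
    p,T=pose(n);X=(np.c_[X,np.ones(len(X))]@np.linalg.inv(T).T)[:,:3]
    return cv2.projectPoints(X,np.zeros(3),np.zeros(3),np.array(p["camera_matrix"]),np.array([p["k1"],0,0,0.]))[0][:,0]
u=np.array([-.2062,.9785]);v=np.array([.9785,.2062]);tip=np.array([.5133,.2374])
print("scene tip, line at -38,-86 mm, tip of tri",proj("scene",np.array([[*tip,.118],[*(tip-.038*v),.114],[*(tip-.086*v),.114],[*(tip-.038*v),.09]])).round(1))
b=cv2.resize(s[170:240,300:390],None,fx=6,fy=6,interpolation=cv2.INTER_CUBIC)[:420,:540]
c=np.zeros((600,800,3),np.uint8);c[:360,:480]=a;cv2.imwrite("pics/c5.png",np.hstack([a[:, :400],np.zeros((360,0,3),np.uint8),cv2.resize(s[180:240,320:386],None,fx=6,fy=6,interpolation=cv2.INTER_CUBIC)]))
E
```

```text
clock: 5.85
position: [0.4879, 0.0474, 0.1153]
ee_rot: [-0.001, 0.63, 0.776, 0.0]
contact_force: [0.2, 0.9, 1.9]
width: 0.0463
gripper_force: 74.7
{'position': array([0.48790501, 0.04739604, 0.11526989]), 'contact_force': array([-0.94516941,  2.87780028,  1.80495546]), 'moment': array([0.13854552, 0.01998804, 0.01064618]), 'ee_rot': array([-9.12290408e-04,  6.30355200e-01,  7.76306306e-01,  9.52949303e-05])}
tool z [-0.00129629  0.00129809 -0.99999832]Traceback (most recent call last):
  File "<stdin>", line 11, in <module>
  File "<stdin>", line 9, in proj
cv2.error: OpenCV(4.12.0) /io/opencv/modules/calib3d/src/calibration_base.cpp:1490: error: (-215:Assertion failed) npoints >= 0 && (depth == CV_32F || depth == CV_64F) in function 'projectPoints'
```

```bash
python3 - <<'E'
from h import *
t=snap("top","t5.png"); s=snap("scene","s5.png"); print(get_state()["position"])
def proj(n,X):
    p,T=pose(n);X=np.ascontiguousarray((np.c_[X,np.ones(len(X))]@np.linalg.inv(T).T)[:,:3])
    return cv2.projectPoints(X,np.zeros(3),np.zeros(3),np.array(p["camera_matrix"]),np.array([p["k1"],0,0,0.]))[0][:,0]
v=np.array([.9785,.2062]);tip=np.array([.5133,.2374])
print((proj("scene",np.array([[*tip,.118],[*(tip-.038*v),.114],[*(tip-.086*v),.114],[*(tip-.038*v),.09]]))-[320,180])*6+2.5+[400,0])
cv2.imwrite("pics/c5.png",np.hstack([cv2.resize(t[190:250,185:252],None,fx=6,fy=6,interpolation=cv2.INTER_CUBIC)[:,:400],cv2.resize(s[180:240,320:386],None,fx=6,fy=6,interpolation=cv2.INTER_CUBIC)]))
E
```

```text
[0.48791303 0.04738147 0.11529704]
[[674.31571053 321.17482554]
 [708.73269215 266.09333874]
 [751.62239571 191.93503801]
 [698.09435867 309.57799602]]
```

View pics/c5.png

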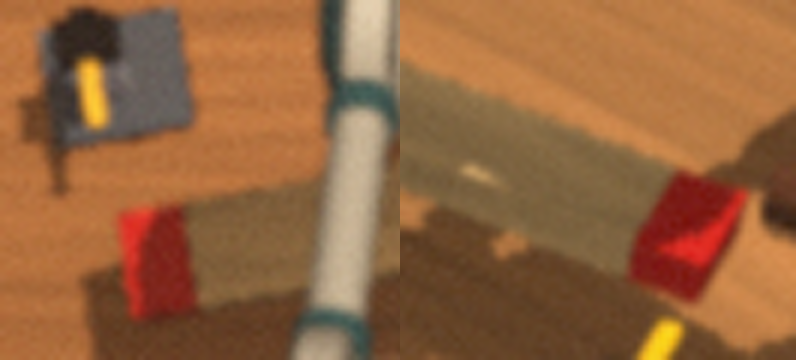

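```bash
python3 - <<'E'
from h import *
f=lambda P:(np.array(P,float)+.5)/6-.5+[185,190]
B=onz("top",f([(119,211),(134,319)]),.114)[:,:2]; P=onz("top",f([(98,128),(88,60)]),.118)[:,:2]
u=np.array([-.2062,.9785]); print(B,P,"gaps",(P[0]-B)@u,(P.mean(0)-B.mean(0))@u,"ptr slant",(P[1]-P[0])@u)
G=onz("scene",(np.array([(748,190),(706,262)])-[400,0]+.5)/6-.5+[320,180],.114)[:,:2];T=onz("scene",(np.array([(674,321)])-[400,0]+.5)/6-.5+[320,180],.118)[:,:2]
print("scene gaps",(T-G)@u)
def cols(im,box): 
    h=cv2.cvtColor(im,cv2.COLOR_BGR2HSV)
t=cv2.imread("pics/t5.png");h=cv2.cvtColor(t,cv2.COLOR_BGR2HSV)
for r in(227,231,235,239): print(r,[tuple(map(int,h[r,c])) for c in range(202,210)])
E
```

```text
[[0.47485023 0.22608559]
 [0.42643612 0.21709748]] [[0.51165258 0.2368313 ]
 [0.54269213 0.24297416]] gaps [0.00292603 0.00173791] 0.0021371857073705057 ptr slant -0.0003895662936620019
scene gaps [0.00148257 0.00154753]
227 [(14, 167, 185), (11, 170, 184), (8, 184, 190), (4, 203, 211), (2, 213, 219), (3, 217, 221), (2, 210, 216), (2, 209, 193)]
231 [(13, 170, 176), (12, 170, 177), (11, 174, 183), (6, 194, 201), (3, 204, 215), (2, 214, 203), (2, 207, 160), (3, 202, 130)]
235 [(13, 175, 118), (13, 159, 112), (13, 174, 98), (6, 197, 140), (3, 204, 186), (2, 210, 175), (3, 203, 142), (3, 196, 126)]
239 [(13, 164, 101), (14, 154, 98), (14, 159, 96), (11, 172, 105), (5, 199, 146), (2, 203, 181), (2, 200, 166), (2, 204, 131)]
```

Both views put the end about 1.5–2 mm short, with the angle square. A small nudge, then a check.

```bash
python3 -m inch '[{"claw":-0.3,"travel":[-0.002,0.009,0],"turn":0},{"claw":-0.3,"travel":[-0.002,0.009,0],"turn":0},{"claw":-0.3,"travel":[-0.002,0.009,0],"turn":0},{"claw":-0.3,"travel":[-0.002,0.009,0],"turn":0}]'
python3 - <<'E'
from h import *
t=snap("top","t6.png"); s=snap("scene","s6.png")
def edge(im,r,c0,c1):
    h=cv2.cvtColor(im,cv2.COLOR_BGR2HSV)[r,c0:c1,0].astype(float); i=np.argmax(h<6.5); return c0+i-(6.5-h[i])/(h[i-1]-h[i])
u=np.array([-.2062,.9785])
for f in("t0.png","t5.png","t6.png")[1:]:
    im=cv2.imread("pics/"+f); P=[(edge(im,r,201,212),r) for r in range(227,240,2)]
    X=onz("top",P,.114)[:,:2]; print(f,((np.array([.5125,.237])-X)@u).round(4))
st=get_state(); print(st["position"],st["contact_force"],st["clock"])
E
```

```text
clock: 6.45
position: [0.4879, 0.0484, 0.1153]
ee_rot: [-0.0, 0.63, 0.776, -0.0]
contact_force: [-0.0, -0.6, -0.4]
width: 0.0464
gripper_force: 74.5
t5.png [ 0.0018  0.0015  0.0015  0.0007 -0.0002 -0.0005  0.0003]
t6.png [ 0.0006  0.0003  0.0004  0.0001 -0.0006 -0.0011 -0.0013]
[0.48794786 0.04845056 0.11537552] [-0.43948042 -1.61975085 -0.97511288] 6.55
```

```bash
python3 -c "
from rig import ticket
print(ticket.sign_off())"
```

```text
the job is handed in; nothing more can be done
None
```

I slid the batten out until its red end was within about 1 mm of the gauge pointer and square to the block edge by the camera checks, then handed the job in at about 6.6 s with the gripper still holding it; no verdict came back.

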